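Refit the speed knob of the banding wheel

ROBOT

A 6-joint arm with a two-finger parallel gripper is mounted at the origin on a cart in front of the work surface, level with it; the furniture and walls round the work are solid. World frame = base frame: x ahead of the robot, y to its left, z up, the work surface at z = 0. Lengths are in m, angles in rad, forces in N, time in s.
With the tool pointing down it reaches from about 0.425 to 0.95 m from the base axis. Payload 3.5 kg.
Tool frame: the origin (TCP) lies at the very end of the fingers, on their centre line; the grasp point (between the pads) lies 19 mm behind it; y points along the fingers, z is the direction in which the jaws open and shut, and the axes are right-handed (so a half turn about y gives the same grasp; the last joint's range is limited). The gripper opens to 85 mm and grips with 20 to 120 N. Pads are 22 mm wide; open, the fingers measure 114 mm over their backs; the gripper's body (76 mm by 85 mm) begins 54 mm behind the grasp point. The pads swing forward as they close: fully open they stand 13 mm farther back than shut.
Start: joints at [0.989, 0.286, 1.577, -0, 1.279, -0.15], TCP at [0.282, 0.613, 0.231] pointing down, gripper open.
Joint ranges: [-2.77, 2.77], [-0.9, 2.22], [0.21, 2.48], [-1.53, 4.67], [0.24, 2.81], [-2.84, 2.84]. Speed limits (rad/s): [2.79, 2.79, 3.14, 3.14, 3.14, 3.14].

INTERFACE

Orientations are given as a unit quaternion [x, y, z, w].
In Python, from plant import ctrl, cams gives the robot as it stands.
- The arm moves only by the tool play_rows, never from a script. Its argument "steps" is a list of rows, each an object of numbers: "claw": the finger opening in cm, from 0 to 8.54; "tx", "ty", "tz": the shift along the tool's x, y, z in cm; "ax", "ay", "az": the turn, a rotation vector about the tool's x, y, z in degrees. A call has 1 to 12 rows; each row is the pose to reach, as a shift and turn from the pose commanded when the call began, along the tool's axes at that moment; what a row does not reach only later rows make up. A row lasts 1/12 s, in which the tool goes at most 41.7 mm and 7.16 degrees, less where a joint would pass 70% of its speed; a pose out of reach is approached as far as the arm can. A call with a gripper value outside its range is refused whole. The fingers move at their own pace and stop on an object; "grip_force" is the grip in N (left out, the last holds). Time passes only in rows, so rows that repeat a pose let the fingers close. It gives the time, the measured TCP pose, the force and the opening at its end, in the units of the state.
- ctrl.get_state(): the state, without advancing time (a new reading comes with each control period).
- cams.read_camera(name): name is "side" or "top" or "wrist"; returns (picture, depth): 384x512x3 uint8, blue, green, red; 384x512 float32, m along the optical axis (not along the pixel's ray), 0 where there is no reading.
- cams.camera_model(name): a dict with "intrinsics" (3x3 intrinsics, pixels), "distortion" ([k1, k2, p1, p2, k3] as OpenCV has them; the pictures are not rectified), "rvec" (rotation vector, rad) and "tvec" (3), from world to camera coordinates, as OpenCV has them; the wrist camera has in their place "tool_from_camera" (4x4, takes a point from camera to tool coordinates, whose origin is the TCP and whose axes are the tool frame's). Camera axes: x right, y down, z forward; pixel columns grow to the right and rows downward; lengths in m; the calibration is good to about 2 mm. A picture is of the moment at which its call begins: read the wrist's pose just before it. camera_model takes no time and is no camera call.
- ctrl.sign_off(): hands the job in, once; it reports no verdict.
The state is a dict: "time": time; "qpos": joint angles; "dq": joint speeds; "joint_efforts": joint torques, N m; "eef_pos": TCP position; "tcp_rot": TCP orientation; "contact_force": force on the tool from outside, world axes, zero at the start; "wrist_torque": the same for the moment, N m; "opening": opening from 0.0 (shut) to 1.0 (fully open).
Only numpy, scipy, OpenCV 4.12 (cv2) and the standard library are available. Lean on these libraries where they do the work, as an engineer would, in place of code of your own. Each camera call takes 0.05 s, during which the arm holds its last target.

TASK

The black speed knob has come off the green banding-wheel drive: put it back on its sprung spindle, pressing lightly while you slowly turn it until the cross pin drops into its slot, and press it fully home on the panel. Then turn it anticlockwise until its white line points to the red mark on the panel, and let go. Be gentle with the drive (never press or force the knob hard) and leave the other things where they are.

Things in the scene. Friction and masses are not known exactly. Their poses are not given: they have to be found in the camera images.
- knob: Loose black round knob, 120 g, 38 mm high, standing upright. Origin: centre of the underside; z up along its axis; x along the white line that runs right across the top. A half turn makes no difference.
- knob_cap (a point): Centre of the knob's knurled round cap, 33 mm above the underside: the part to grip, 50 mm across, from 29 to 38 mm above the underside (the skirt below is 44 mm across). Axes as the knob.
- knob_slot (a point): Centre of the knob's underside. A round bore (12 mm wide, 29 mm deep) opens here and, right across it, one straight slot along the knob's x, parallel to the white line (8.6 mm wide, 36 mm long, 12.5 mm deep), which takes the cross pin. Axes as the knob.
- drive_unit: Green drive housing with an aluminium panel on top, 120 (x) x 200 (y) mm, fixed to the bench; panel 45 mm above the bench. Origin: centre of its underside, z up. The spindle stands at x 0, y -55 mm; a bare steel wheel head (84 mm across, top at 59 mm) sits at x 0, y +50 mm.
- spindle_foot (a point): Where the spindle's axis meets the panel top; axes as the drive unit. The steel spindle is 10 mm thick and rises 26 mm above the panel, its top 6 mm tapered. It turns stiffly (0.09 N m) and stays where left; pressing under 8 N does not drag it round. It can turn from 120 degrees clockwise (from above) to 20 degrees anticlockwise of the mark's line. Knob home: its underside rests on the panel.
- cross_pin (a point): Point on the spindle axis 11 mm above the panel, at the top of the brass cross pin (7 mm wide, 6 mm high, 34 mm long, square-edged). Pin and spindle are sprung: they sink under 4 N at first, 10 N at the end of 5 mm travel. When slot and pin line up within about 4 degrees the pin springs up into the slot. At the start the pin stands 23 to 103 degrees clockwise of the red mark's line; its exact angle is not measured.
- red_mark (a point): The red mark on the panel, 36 mm from the spindle axis towards the drive unit's -x. The knob's white line points to it when parallel to the drive unit's x axis, either way round. Axes as the drive unit.
- bowl_a: Porcelain bowl, 114 mm wide, 56 mm high; bystander. Origin: centre of its underside.
- bowl_b: Porcelain bowl, 114 mm wide, 56 mm high; bystander. Origin: centre of its underside.
- bottle_tall: Brown glass bottle, 52 mm wide, 89 mm high; bystander. Origin: centre of its underside.
- bottle_small: Brown glass bottle, 40 mm wide, 74 mm high; bystander. Origin: centre of its underside.
- paint_dish: Small paint dish, 49 mm wide, 20 mm high; bystander. Origin: centre of its underside.
- pencil: Red pencil, about 120 mm long, 7 mm thick, lying flat; bystander. Origin: under its middle.
Mind the look-alikes: they are no part of the job. Leave any orange look-alike of the knob alone.

How it is judged:
On the way, in this order (a step that is already met when the one before it is completed fails the run):
1. the knob is pressed fully home on the keyed spindle, its line not yet at the mark (z of knob in the frame of spindle_foot below 0.003 m and horizontal distance between knob and spindle_foot below 0.003 m and angle between knob's own z axis and vertical below 0.08 rad), for 0.1 s.
2. the homed knob is turned, with the spindle, until its white line points to the red mark (all of step 1 and angle between the x axis of knob and the x axis of drive_unit, either way round below 0.15 rad), for 0.2 s.
At the end, for the whole second after the job is handed in: The knob sits home on the spindle (underside within 3 mm of the panel, axis within 3 mm of the spindle's, upright within 0.08 rad), its white line within 0.17 rad (10 degrees) of the red mark's line (0.15 rad when first brought there), at rest and released (all of step 1 and angle between the x axis of knob and the x axis of drive_unit, either way round below 0.17 rad and linear speed of knob below 0.01 m/s and contact force between the fingers and knob below 0.1 N); the robot touches nothing.
It fails at once if the knob is pressed or forced against the drive with more than 35 N (contact force between knob and drive_unit above 35 N).
It fails at once if the arm or gripper bears on the drive with more than 15 N (contact force between the arm and drive_unit above 15 N).
It fails at once if the fingers bear on the drive with more than 15 N (contact force between the fingers and drive_unit above 15 N).
It fails at once if a bystander is shifted by more than 30 mm (distance of any of bowl_a, bowl_b, bottle_tall, bottle_small, paint_dish, pencil from where it was at the start of the episode above 0.03 m).
It fails at once if a bowl, bottle or dish is tipped (angle between any of bowl_a, bowl_b, bottle_tall, bottle_small, paint_dish's own z axis and vertical above 0.5 rad).
It also fails if it takes over 64 s, if anything falls off the work surface, if the arm or the gripper's body presses on something with over 40 N, if the wrist force passes 120 N, or if a joint passes its speed limit or range.

## Working session

There is one attempt and no reset: what is moved stays moved. The work goes in short steps, Python scripts to look and compute and a tool call to move; the robot and the scene stay as the last step left them, time stands still between calls to the robot, and variables do not carry over. Pictures are saved under pics/ and viewed, and the job is handed in when it is done.

Besides the shell and the picture viewer there is one more tool, called after "Emit:" as name([rows], argument=value, ...), one row to a line, values as JSON. play_rows: Moves the arm, as the interface text tells. Its arguments: {"type":"object","properties":{"steps":{"type":"array","items":{"type":"object","properties":{"claw":{"type":"number"},"tx":{"type":"number"},"ty":{"type":"number"},"tz":{"type":"number"},"ax":{"type":"number"},"ay":{"type":"number"},"az":{"type":"number"}}}},"grip_force":{"type":"number"}},"required":["steps"]}

```bash
ls; mkdir -p pics; cat > h.py <<'E'
import numpy as np, cv2, json
from plant import ctrl, cams
from scipy.spatial.transform import Rotation as R
def model(name, st=None):
    m=cams.camera_model(name); K=np.array(m["intrinsics"],float); D=np.array(m["distortion"],float)
    if name=="wrist":
        T=np.eye(4); T[:3,:3]=R.from_quat(st["tcp_rot"]).as_matrix(); T[:3,3]=st["eef_pos"]
        C=T@np.array(m["tool_from_camera"]); return K,D,C
    Rm=cv2.Rodrigues(np.array(m["rvec"],float))[0]; t=np.array(m["tvec"],float).ravel()
    C=np.eye(4); C[:3,:3]=Rm.T; C[:3,3]=-Rm.T@t; return K,D,C
def rays(px,K,D,C):
    p=cv2.undistortPoints(np.array(px,float).reshape(-1,1,2),K,D).reshape(-1,2)
    d=np.c_[p,np.ones(len(p))]@C[:3,:3].T
    return C[:3,3],d
def onplane(px,z,cam):
    o,d=rays(px,*cam); s=(z-o[2])/d[:,2]; return o+d*s[:,None]
def proj(P,cam):
    K,D,C=cam; W=np.linalg.inv(C)
    return cv2.projectPoints(np.array(P,float).reshape(-1,1,3),cv2.Rodrigues(W[:3,:3])[0],W[:3,3],K,D)[0].reshape(-1,2)
E
python3 - <<'E'
from h import *
print(ctrl.get_state())
for n in ["side","top","wrist"]:
    p,d=cams.read_camera(n); cv2.imwrite(f"pics/{n}0.png",p); np.save(f"pics/{n}0.npy",d)
    print(n,model(n,ctrl.get_state())[2].round(3).tolist())
E
```

```text
pics
{'time': 0.0, 'qpos': array([ 9.88996826e-01,  2.87214456e-01,  1.57816670e+00,  1.68616756e-06,
        1.27858170e+00, -1.49986253e-01]), 'dq': array([ 1.83666783e-03, -3.14218194e-05,  3.16648769e-04, -3.17685329e-03,
        1.05618945e-03,  6.43321711e-04]), 'joint_efforts': array([-1.15980779e-04, -4.05969644e+01, -2.92630613e+01, -1.65320612e-04,
        5.71869925e-03, -5.66569810e-06]), 'eef_pos': array([0.28210381, 0.6125092 , 0.22992021]), 'tcp_rot': array([ 0.69147137, -0.15178609,  0.15118538, -0.68990674]), 'contact_force': array([ 0.30752498, -0.08267641, -1.20671893]), 'wrist_torque': array([ 0.03988579,  0.03759892, -0.00811216]), 'opening': 1.0005213328719313}
side [[0.967, -0.147, 0.206, 0.41], [-0.253, -0.597, 0.762, -0.822], [0.011, -0.789, -0.614, 0.642], [0.0, 0.0, 0.0, 1.0]]
top [[0.023, -0.996, 0.086, 0.521], [-0.999, -0.021, 0.028, -0.13], [-0.026, -0.087, -0.996, 1.027], [0.0, 0.0, 0.0, 1.0]]
wrist [[0.418, 0.874, 0.246, 0.22], [0.908, -0.402, -0.115, 0.643], [-0.002, 0.272, -0.962, 0.373], [0.0, 0.0, 0.0, 1.0]]
```

View pics/top0.png

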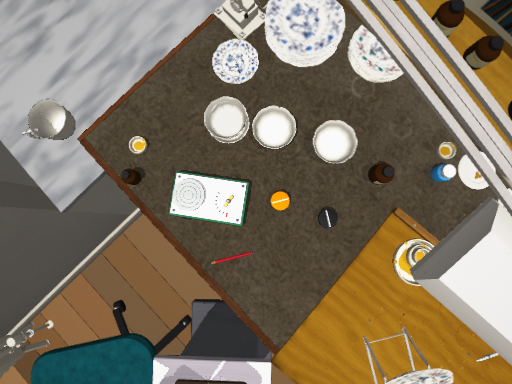

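View pics/side0.png

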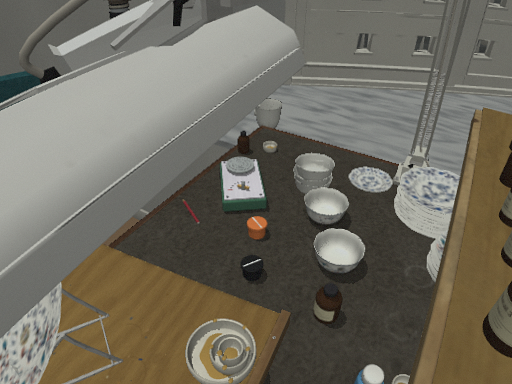

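View pics/wrist0.png

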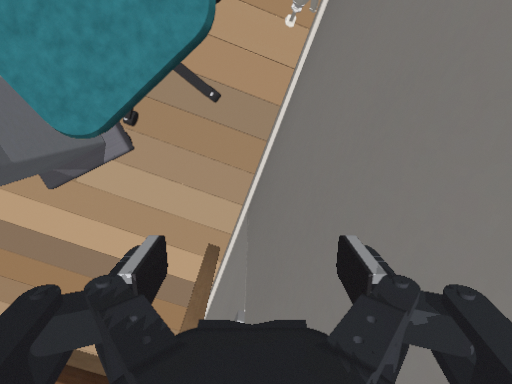

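Top view: the drive is at (209,198) with its spindle at about (229,201). There are two knob candidates. The orange one at (280,201) is the look-alike, and the black one with a white line at (327,217) fits the description. I'll confirm it in an enlarged crop.

```bash
python3 - <<'E'
from h import *
p=cv2.imread("pics/top0.png")
a=cv2.resize(p[165:235,160:255],None,fx=7,fy=7,interpolation=cv2.INTER_CUBIC)
b=cv2.resize(p[195:240,305:350],None,fx=10,fy=10,interpolation=cv2.INTER_CUBIC)
cv2.imwrite("pics/cropA.png",a); cv2.imwrite("pics/cropB.png",b)
cam=model("top")
print(cam[0])
print(onplane([[327,217]],0.038,cam),onplane([[229,201],[191,193],[217,200]],0.06,cam))
# black knob cap
hsv=cv2.cvtColor(p,cv2.COLOR_BGR2HSV)
m=(hsv[...,2]<45).astype(np.uint8); n,l,s,c=cv2.connectedComponentsWithStats(m)
for i in range(1,n):
    if 300<c[i][0]<350 and 195<c[i][1]<240: print(s[i],c[i])
# green housing
g=cv2.inRange(hsv,(60,80,30),(95,255,255)); cs=cv2.findContours(g,cv2.RETR_EXTERNAL,cv2.CHAIN_APPROX_NONE)[0]
cc=max(cs,key=cv2.contourArea); r=cv2.minAreaRect(cc); print(r, cv2.boxPoints(r))
E
```

```text
[[377.75691801   0.         253.5408623 ]
 [  0.         377.75691801 189.44828529]
 [  0.           0.           1.        ]]
[[ 0.53802314 -0.2958741   0.038     ]] [[ 0.57316362 -0.04097565  0.06      ]
 [ 0.59168551  0.05807614  0.06      ]
 [ 0.57506204 -0.00996405  0.06      ]]
[318 207   8  19  61] [321.40983607 214.13114754]
[327 208  10  18 108] [332.03703704 215.66666667]
[324 227   1   1   1] [324. 227.]
((93.0, 358.5), (49.0, 124.0), 90.0) [[ 31. 334.]
 [155. 334.]
 [155. 383.]
 [ 31. 383.]]
```

View pics/cropA.png

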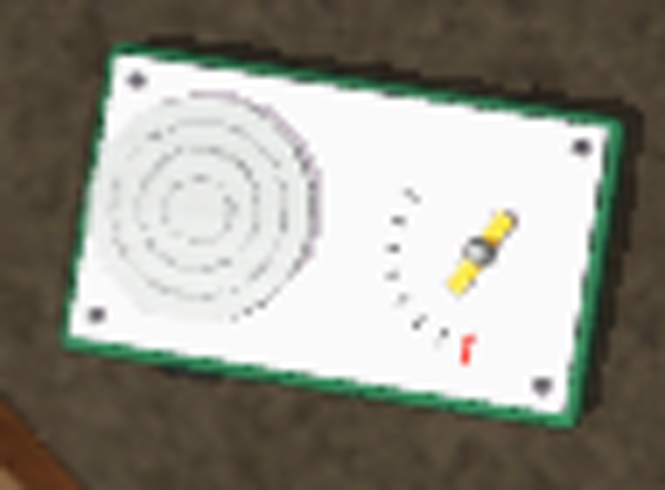

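View pics/cropB.png

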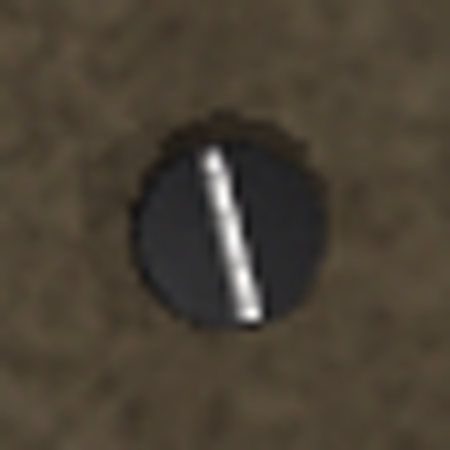

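The crop confirms it: the black knob with the white line is at (327.4,217.5). In the drive crop, the brass pin stands roughly 30° clockwise of the red mark. I'll write a move helper, then look from the wrist over the drive.

```bash
cat >> h.py <<'E'
def plan(pos, yaw=None, st=None):
    """shift/turn in tool axes to reach world pos; yaw= desired world angle of jaw (tool z) direction, tool y exactly down"""
    st=st or ctrl.get_state(); T=R.from_quat(st["tcp_rot"])
    sh=T.inv().apply(np.array(pos)-st["eef_pos"])*100
    if yaw is None: rv=np.zeros(3)
    else:
        z=np.array([np.cos(yaw),np.sin(yaw),0]); y=np.array([0,0,-1.]); x=np.cross(y,z)
        rv=np.degrees((T.inv()*R.from_matrix(np.c_[x,y,z])).as_rotvec())
    print("shift cm",sh.round(3),"rot deg",rv.round(2)); return sh,rv
def info():
    st=ctrl.get_state(); M=R.from_quat(st["tcp_rot"]).as_matrix()
    print("t",round(st["time"],2),"pos",st["eef_pos"].round(4),"jaw yaw",np.degrees(np.arctan2(M[1,2],M[0,2])).round(2),"y",M[:,1].round(4),"q",st["qpos"].round(3),"F",st["contact_force"].round(2),"M",st["wrist_torque"].round(3),"op",round(st["opening"],3)); return st
E
python3 - <<'E'
from h import *
st=info(); M=R.from_quat(st["tcp_rot"]).as_matrix(); print(M.round(3))
plan([0.5,-0.03,0.23],np.radians(90)); plan([0.5,-0.03,0.23],np.radians(-90))
E
```

```text
t 0.15 pos [0.2822 0.6126 0.2303] jaw yaw 65.26 y [-0.001  -0.0015 -1.    ] q [ 0.989  0.287  1.578  0.     1.279 -0.15 ] F [-0.01 -0.2   0.13] M [ 0.025 -0.013  0.01 ] op 0.995
[[ 0.908 -0.001  0.418]
 [-0.418 -0.002  0.908]
 [-0.    -1.    -0.002]]
shift cm [ 46.679   0.102 -49.25 ] rot deg [  0.1  -24.74  -0.04]
shift cm [ 46.679   0.102 -49.25 ] rot deg [5.0000e-02 1.5526e+02 1.3000e-01]
```

```bash
python3 - <<'E'
from h import *
plan([0.53,-0.05,0.23],np.radians(90))
E
```

```text
shift cm [ 50.241   0.102 -49.811] rot deg [  0.1  -24.74  -0.04]
```

Emit:
play_rows([
  {"tx": 2.5, "tz": -2.5, "ay": -2},
  {"tx": 5, "tz": -5, "ay": -4},
  {"tx": 7.5, "tz": -7.5, "ay": -6},
  {"tx": 10, "tz": -10, "ay": -8},
  {"tx": 12.5, "tz": -12.5, "ay": -10},
  {"tx": 15, "tz": -15, "ay": -12},
  {"tx": 17.5, "tz": -17.5, "ay": -14},
  {"tx": 20, "tz": -20, "ay": -16},
  {"tx": 22.5, "tz": -22.5, "ay": -18},
  {"tx": 25, "tz": -25, "ay": -20},
  {"tx": 27.5, "tz": -27.5, "ay": -22},
  {"tx": 30, "tz": -30, "ay": -24.7},
])

```text
invalid input at $.steps[0]: expected keys claw, tx, ty, tz, ax, ay, az
```

```bash
python3 - <<'E'
from h import *
info();plan([0.53,-0.05,0.23],np.radians(90))
E
```

```text
t 0.15 pos [0.2822 0.6126 0.2303] jaw yaw 65.26 y [-0.001  -0.0015 -1.    ] q [ 0.989  0.287  1.578  0.     1.279 -0.15 ] F [-0.01 -0.2   0.13] M [ 0.025 -0.013  0.01 ] op 0.995
shift cm [ 50.241   0.102 -49.811] rot deg [  0.1  -24.74  -0.04]
```

All keys are needed.

Emit:
play_rows([
  {"claw": 7.5, "tx": 2.5, "ty": 0, "tz": -2.5, "ax": 0, "ay": -2, "az": 0},
  {"claw": 7.5, "tx": 5, "ty": 0, "tz": -5, "ax": 0, "ay": -4, "az": 0},
  {"claw": 7.5, "tx": 7.5, "ty": 0, "tz": -7.5, "ax": 0, "ay": -6, "az": 0},
  {"claw": 7.5, "tx": 10, "ty": 0, "tz": -10, "ax": 0, "ay": -8, "az": 0},
  {"claw": 7.5, "tx": 12.5, "ty": 0, "tz": -12.5, "ax": 0, "ay": -10, "az": 0},
  {"claw": 7.5, "tx": 15, "ty": 0, "tz": -15, "ax": 0, "ay": -12, "az": 0},
  {"claw": 7.5, "tx": 18, "ty": 0, "tz": -18, "ax": 0, "ay": -14, "az": 0},
  {"claw": 7.5, "tx": 21, "ty": 0, "tz": -21, "ax": 0, "ay": -16, "az": 0},
  {"claw": 7.5, "tx": 24, "ty": 0, "tz": -24, "ax": 0, "ay": -18, "az": 0},
  {"claw": 7.5, "tx": 27, "ty": 0, "tz": -27, "ax": 0, "ay": -20, "az": 0},
  {"claw": 7.5, "tx": 30, "ty": 0, "tz": -30, "ax": 0, "ay": -22, "az": 0},
  {"claw": 7.5, "tx": 32, "ty": 0, "tz": -32, "ax": 0, "ay": -24.7, "az": 0},
])

```text
time: 1.15
eef_pos: [0.4395, 0.1859, 0.2312]
tcp_rot: [0.707, 0.0, 0.0, -0.707]
contact_force: [0.2, 0.8, 0.3]
opening: 0.882
```

```bash
python3 - <<'E'
from h import *
info();plan([0.53,-0.05,0.23],np.radians(90))
E
```

```text
t 1.15 pos [0.4395 0.1859 0.2312] jaw yaw 90.01 y [ 3.e-04 -6.e-04 -1.e+00] q [ 1.870e-01 -1.620e-01  2.048e+00 -1.000e-03  1.256e+00 -1.383e+00] F [0.25 0.81 0.33] M [ 0.039 -0.028 -0.029] op 0.882
shift cm [  9.05    0.139 -23.587] rot deg [0.03 0.01 0.02]
```

Emit:
play_rows([
  {"claw": 7.5, "tx": 1.5, "ty": 0, "tz": -4, "ax": 0, "ay": 0, "az": 0},
  {"claw": 7.5, "tx": 3, "ty": 0, "tz": -8, "ax": 0, "ay": 0, "az": 0},
  {"claw": 7.5, "tx": 4.5, "ty": 0, "tz": -12, "ax": 0, "ay": 0, "az": 0},
  {"claw": 7.5, "tx": 6, "ty": 0, "tz": -16, "ax": 0, "ay": 0, "az": 0},
  {"claw": 7.5, "tx": 7.5, "ty": 0, "tz": -20, "ax": 0, "ay": 0, "az": 0},
  {"claw": 7.5, "tx": 9, "ty": 0, "tz": -23.5, "ax": 0, "ay": 0, "az": 0},
  {"claw": 7.5, "tx": 9, "ty": 0, "tz": -23.5, "ax": 0, "ay": 0, "az": 0},
  {"claw": 7.5, "tx": 9, "ty": 0, "tz": -23.5, "ax": 0, "ay": 0, "az": 0},
])

```text
time: 1.82
eef_pos: [0.5292, -0.0487, 0.2308]
tcp_rot: [-0.707, 0.002, -0.001, 0.707]
contact_force: [0.2, 0.6, -0.1]
opening: 0.878
```

```bash
python3 - <<'E'
from h import *
st=info()
p,d=cams.read_camera("wrist"); cv2.imwrite("pics/w1.png",p); np.save("pics/w1.npy",d)
import pickle; pickle.dump(st,open("pics/w1.pkl","wb"))
E
```

```text
t 1.82 pos [ 0.5292 -0.0487  0.2308] jaw yaw 89.73 y [-1.e-03  4.e-04 -1.e+00] q [-0.283 -0.031  1.928  0.     1.246 -1.849] F [ 0.21  0.57 -0.14] M [ 0.08  -0.067 -0.007] op 0.878
```

View pics/w1.png

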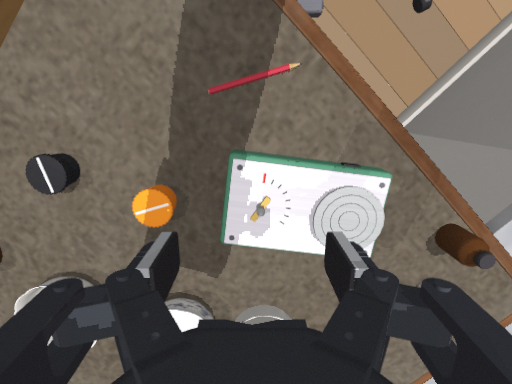

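The wrist view shows the knob at (47,174), the orange look-alike at (154,206), the spindle and pin at about (261,209), and the red mark at (264,179). Next I'll measure the panel, pin and mark.

```bash
python3 - <<'E'
from h import *
import pickle
st=pickle.load(open("pics/w1.pkl","rb")); cam=model("wrist",st); p=cv2.imread("pics/w1.png")
hsv=cv2.cvtColor(p,cv2.COLOR_BGR2HSV)
cv2.imwrite("pics/w1c.png",cv2.resize(p[140:270,210:310],None,fx=6,fy=6,interpolation=cv2.INTER_CUBIC)[:600])
cv2.imwrite("pics/w1k.png",cv2.resize(p[140:210,10:100],None,fx=8,fy=8,interpolation=cv2.INTER_CUBIC))
sub=np.zeros(p.shape[:2],np.uint8); sub[160:240,228:300]=1
def line(mask,z,cam):
    ys,xs=np.nonzero(mask); P=onplane(np.c_[xs,ys],z,cam)[:,:2]; c=P.mean(0); w,v=np.linalg.eigh(np.cov((P-c).T)); a=np.degrees(np.arctan2(v[1,1],v[0,1]))%180
    return len(xs),c.round(4),a.round(2),np.sqrt(w*12).round(4)
pin=cv2.inRange(hsv,(12,110,80),(32,255,255))*sub
red=(cv2.inRange(hsv,(0,140,60),(8,255,255))|cv2.inRange(hsv,(172,140,60),(180,255,255)))*sub
print("pin",line(pin,0.056,cam)); print("red",line(red,0.045,cam))
gr=cv2.inRange(hsv,(60,90,25),(95,255,255)); cs=cv2.findContours(gr,cv2.RETR_EXTERNAL,cv2.CHAIN_APPROX_NONE)[0]
for c in cs:
    if cv2.contourArea(c)>200: print("green",cv2.contourArea(c),cv2.boundingRect(c))
# white panel region
wh=cv2.inRange(hsv,(0,0,120),(180,50,255)); wh[:, :215]=0; wh[:,400:]=0; wh[:140]=0; wh[265:]=0
n,l,s,c=cv2.connectedComponentsWithStats(wh); i=1+np.argmax(s[1:,4]); print(s[i])
q=cv2.findContours((l==i).astype(np.uint8),cv2.RETR_EXTERNAL,cv2.CHAIN_APPROX_NONE)[0][0].reshape(-1,2)
P=onplane(q,0.045,cam)[:,:2]; r=cv2.minAreaRect((P*1000).astype(np.float32)); print(r)
# top camera same
p=cv2.imread("pics/top0.png"); hsv=cv2.cvtColor(p,cv2.COLOR_BGR2HSV); tc=model("top")
sub=np.zeros(p.shape[:2],np.uint8); sub[188:222,212:240]=1
pin=cv2.inRange(hsv,(12,110,80),(32,255,255))*sub
red=(cv2.inRange(hsv,(0,120,60),(8,255,255))|cv2.inRange(hsv,(172,120,60),(180,255,255)))*sub
print("top pin",line(pin,0.056,tc),"red",line(red,0.045,tc))
wh=cv2.inRange(hsv,(0,0,150),(180,50,255)); wh[:, :165]=0; wh[:,255:]=0; wh[:165]=0; wh[230:]=0
n,l,s,c=cv2.connectedComponentsWithStats(wh); i=1+np.argmax(s[1:,4])
q=cv2.findContours((l==i).astype(np.uint8),cv2.RETR_EXTERNAL,cv2.CHAIN_APPROX_NONE)[0][0].reshape(-1,2)
P=onplane(q,0.045,tc)[:,:2]; print("top panel",cv2.minAreaRect((P*1000).astype(np.float32)))
s2=np.zeros_like(wh); s2[205:230,315:340]=1
kl=cv2.inRange(hsv,(0,0,110),(180,60,255))*s2; print("top knob line",line(kl,0.038,tc))
E
```

```text
pin (95, array([ 0.5734, -0.0374]), np.float64(145.79), array([0.0065, 0.0401]))
red (10, array([ 0.5389, -0.0327]), np.float64(173.13), array([0.0015, 0.0098]))
green 1174.0 (221, 150, 171, 93)
[  224   158   168   107 12625]
((586.5155639648438, 19.155548095703125), (194.0489959716797, 117.81966400146484), 82.53010559082031)
top pin (20, array([ 0.5737, -0.0385]), np.float64(145.86), array([0.0058, 0.0391])) red (4, array([ 0.5387, -0.0328]), np.float64(1.63), array([0.    , 0.0116]))
top panel ((581.5816650390625, 17.298614501953125), (189.3279571533203, 107.87252807617188), 82.56232452392578)
top knob line (35, array([ 0.5343, -0.2977]), np.float64(14.15), array([0.0054, 0.0444]))
```

View pics/w1c.png

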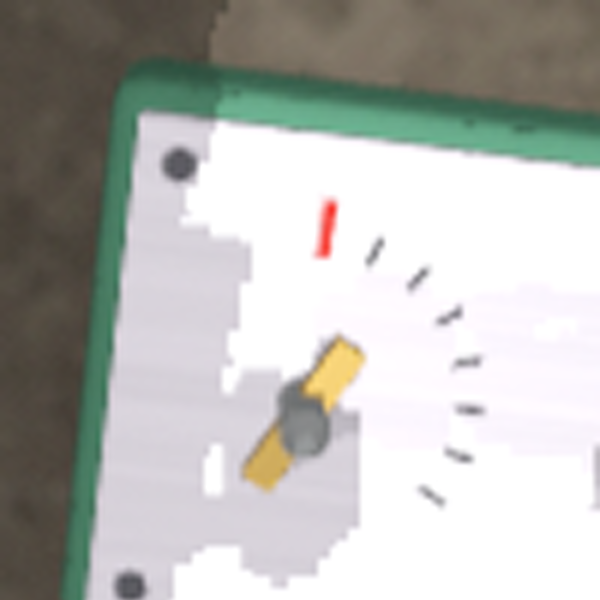

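View pics/w1k.png

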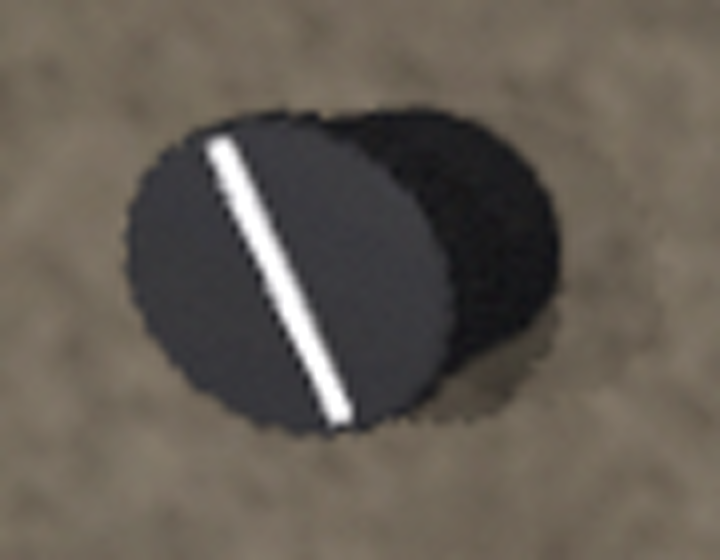

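```bash
python3 - <<'E'
from h import *
plan([0.535,-0.297,0.17],np.radians(90))
E
```

```text
shift cm [  0.698   6.055 -24.983] rot deg [-0.05 -0.16 -0.07]
```

Emit:
play_rows([
  {"claw": 7.5, "tx": 0.2, "ty": 1, "tz": -3.8, "ax": 0, "ay": 0, "az": 0},
  {"claw": 7.5, "tx": 0.3, "ty": 2, "tz": -7.6, "ax": 0, "ay": 0, "az": 0},
  {"claw": 7.5, "tx": 0.4, "ty": 3, "tz": -11.4, "ax": 0, "ay": 0, "az": 0},
  {"claw": 7.5, "tx": 0.5, "ty": 4, "tz": -15.2, "ax": 0, "ay": 0, "az": 0},
  {"claw": 7.5, "tx": 0.6, "ty": 5, "tz": -19, "ax": 0, "ay": 0, "az": 0},
  {"claw": 7.5, "tx": 0.7, "ty": 6, "tz": -22.5, "ax": 0, "ay": 0, "az": 0},
  {"claw": 7.5, "tx": 0.7, "ty": 6, "tz": -25, "ax": 0, "ay": 0, "az": 0},
  {"claw": 7.5, "tx": 0.7, "ty": 6, "tz": -25, "ax": 0, "ay": 0, "az": 0},
  {"claw": 7.5, "tx": 0.7, "ty": 6, "tz": -25, "ax": 0, "ay": 0, "az": 0},
  {"claw": 7.5, "tx": 0.7, "ty": 6, "tz": -25, "ax": 0, "ay": 0, "az": 0},
])

```text
time: 2.7
eef_pos: [0.536, -0.2947, 0.1713]
tcp_rot: [-0.707, -0.0, 0.0, 0.707]
contact_force: [0.5, 0.2, -0.3]
opening: 0.878
```

```bash
python3 - <<'E'
from h import *
st=info()
p,d=cams.read_camera("wrist"); cv2.imwrite("pics/w2.png",p); np.save("pics/w2.npy",d)
import pickle; pickle.dump(st,open("pics/w2.pkl","wb"))
print(proj([[0.535,-0.297,0.038]],model("wrist",st)))
E
```

```text
t 2.7 pos [ 0.536  -0.2947  0.1713] jaw yaw 90.05 y [-3.e-04  9.e-04 -1.e+00] q [-6.690e-01  2.040e-01  1.789e+00  1.000e-03  1.149e+00 -2.241e+00] F [ 0.53  0.17 -0.28] M [-0.002  0.008  0.018] op 0.878
[[248.05299588 178.81435312]]
```

View pics/w2.png

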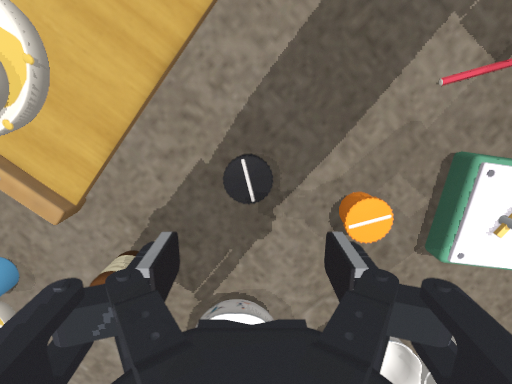

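The wrist view shows the black knob at (248,178), right where predicted. Now I'll refine its centre and line angle.

```bash
python3 - <<'E'
from h import *
import pickle
st=pickle.load(open("pics/w2.pkl","rb")); cam=model("wrist",st); p=cv2.imread("pics/w2.png"); g=cv2.cvtColor(p,cv2.COLOR_BGR2GRAY)
s=np.zeros_like(g); s[150:208,220:278]=1
P=lambda m:onplane(np.argwhere(m)[:,::-1],0.038,cam)[:,:2]
w=P((g>120)*s>0); c=w.mean(0); ev,v=np.linalg.eigh(np.cov((w-c).T)); print("line",len(w),c,np.degrees(np.arctan2(v[1,1],v[0,1]))%180,np.sqrt(12*ev))
cs=cv2.findContours(((g<52)|(g>120)).astype(np.uint8)*s,cv2.RETR_EXTERNAL,cv2.CHAIN_APPROX_NONE)[0]; cc=max(cs,key=cv2.contourArea)
q=onplane(cc.reshape(-1,2),0.038,cam)[:,:2].astype(np.float32); print("circ",cv2.minEnclosingCircle(q*1000),cv2.fitEllipse(q*1000))
d=np.load("pics/w2.npy"); print(d[175:182,240],d[178,300])
plan([*c,0.02],np.radians(90),None)
E
```

```text
line 173 [ 0.53560627 -0.29763535] 13.8039966846587 [0.0039121  0.04430716]
circ ((535.2708129882812, -297.14739990234375), 25.255422592163086) ((535.3229370117188, -297.273193359375), (47.77801513671875, 49.26173400878906), 84.97098541259766)
[0.28368184 0.28492537 0.28489494 0.28427523 0.28481808 0.28304636
 0.28504995] 0.32217538
shift cm [-0.05  15.144 -0.324] rot deg [-0.03  0.08 -0.01]
```

Emit:
play_rows([
  {"claw": 7.5, "tx": -0.1, "ty": 3.5, "tz": -0.3, "ax": 0, "ay": 0, "az": 0},
  {"claw": 7.5, "tx": -0.1, "ty": 7, "tz": -0.3, "ax": 0, "ay": 0, "az": 0},
  {"claw": 7.5, "tx": -0.1, "ty": 10, "tz": -0.3, "ax": 0, "ay": 0, "az": 0},
  {"claw": 7.5, "tx": -0.1, "ty": 12, "tz": -0.3, "ax": 0, "ay": 0, "az": 0},
  {"claw": 7.5, "tx": -0.1, "ty": 14, "tz": -0.3, "ax": 0, "ay": 0, "az": 0},
  {"claw": 7.5, "tx": -0.1, "ty": 15.2, "tz": -0.3, "ax": 0, "ay": 0, "az": 0},
  {"claw": 7.5, "tx": -0.1, "ty": 16, "tz": -0.3, "ax": 0, "ay": 0, "az": 0},
  {"claw": 7.5, "tx": -0.1, "ty": 16, "tz": -0.3, "ax": 0, "ay": 0, "az": 0},
  {"claw": 7.5, "tx": -0.1, "ty": 16, "tz": -0.3, "ax": 0, "ay": 0, "az": 0},
])

```text
time: 3.5
eef_pos: [0.5354, -0.2993, 0.0121]
tcp_rot: [0.707, 0.0, 0.0, -0.707]
contact_force: [-0.4, -0.1, 0.9]
opening: 0.879
```

```bash
python3 - <<'E'
from h import *
info(); plan([.5354,-.2974,.01],np.radians(90))
p,d=cams.read_camera("side"); cv2.imwrite("pics/s3.png",cv2.resize(p[215:305,190:310],None,fx=6,fy=6,interpolation=cv2.INTER_CUBIC))
E
```

```text
t 3.5 pos [ 0.5354 -0.2993  0.0121] jaw yaw 90.01 y [ 7.e-04 -5.e-04 -1.e+00] q [-0.675  0.417  1.852  0.     0.871 -2.246] F [-0.39 -0.11  0.91] M [-0.058  0.012 -0.017] op 0.879
shift cm [-0.004  0.206  0.186] rot deg [0.03 0.01 0.04]
```

View pics/s3.png

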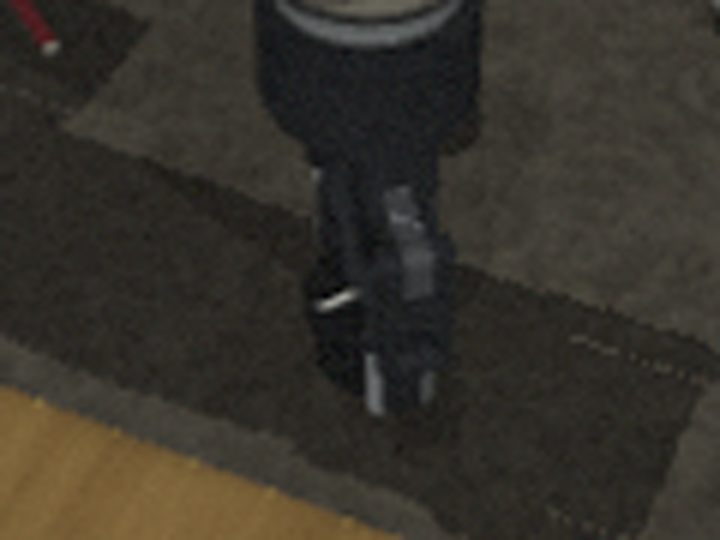

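Emit:
play_rows([
  {"claw": 7.5, "tx": 0, "ty": 0.1, "tz": 0.2, "ax": 0, "ay": 0, "az": 0},
  {"claw": 6.5, "tx": 0, "ty": 0.1, "tz": 0.2, "ax": 0, "ay": 0, "az": 0},
  {"claw": 5.6, "tx": 0, "ty": 0.1, "tz": 0.2, "ax": 0, "ay": 0, "az": 0},
  {"claw": 4.5, "tx": 0, "ty": 0.1, "tz": 0.2, "ax": 0, "ay": 0, "az": 0},
  {"claw": 4, "tx": 0, "ty": 0.1, "tz": 0.2, "ax": 0, "ay": 0, "az": 0},
  {"claw": 4, "tx": 0, "ty": 0.1, "tz": 0.2, "ax": 0, "ay": 0, "az": 0},
  {"claw": 4, "tx": 0, "ty": 0.1, "tz": 0.2, "ax": 0, "ay": 0, "az": 0},
  {"claw": 4, "tx": 0, "ty": 0.1, "tz": 0.2, "ax": 0, "ay": 0, "az": 0},
], grip_force=40)

```text
time: 4.22
eef_pos: [0.5353, -0.298, 0.0114]
tcp_rot: [0.707, 0.0, 0.001, -0.707]
contact_force: [-1.0, 1.6, 5.9]
opening: 0.564
```

```bash
python3 - <<'E'
from h import *
info()
E
```

```text
t 4.22 pos [ 0.5353 -0.298   0.0114] jaw yaw 89.96 y [ 8.e-04 -7.e-04 -1.e+00] q [-0.673  0.417  1.854 -0.     0.87  -2.243] F [-1.02  1.56  5.93] M [0.123 0.204 0.033] op 0.564
```

Emit:
play_rows([
  {"claw": 4, "tx": 0, "ty": -1, "tz": 0, "ax": 0, "ay": 0, "az": 0},
  {"claw": 4, "tx": 0, "ty": -4, "tz": 0, "ax": 0, "ay": 0, "az": 0},
  {"claw": 4, "tx": 0, "ty": -8, "tz": 0, "ax": 0, "ay": 0, "az": 0},
  {"claw": 4, "tx": 0, "ty": -12, "tz": 1, "ax": 0, "ay": 6, "az": 0},
  {"claw": 4, "tx": 0, "ty": -15, "tz": 4, "ax": 0, "ay": 12, "az": 0},
  {"claw": 4, "tx": 0, "ty": -16, "tz": 8, "ax": 0, "ay": 18, "az": 0},
  {"claw": 4, "tx": 0, "ty": -16, "tz": 12, "ax": 0, "ay": 24, "az": 0},
  {"claw": 4, "tx": 0, "ty": -16, "tz": 16, "ax": 0, "ay": 30, "az": 0},
  {"claw": 4, "tx": 0, "ty": -16, "tz": 20, "ax": 0, "ay": 36, "az": 0},
  {"claw": 4, "tx": 0, "ty": -16, "tz": 24, "ax": 0, "ay": 42, "az": 0},
  {"claw": 4, "tx": 0, "ty": -16, "tz": 28, "ax": 0, "ay": 48, "az": 0},
  {"claw": 4, "tx": 0, "ty": -16, "tz": 30.5, "ax": 0, "ay": 48, "az": 0},
])

```text
time: 5.22
eef_pos: [0.5338, 0.0108, 0.1699]
tcp_rot: [-0.645, 0.289, -0.288, 0.646]
contact_force: [0.1, -0.0, -1.4]
opening: 0.567
```

Emit:
play_rows([
  {"claw": 4, "tx": 0, "ty": 0, "tz": 0, "ax": 0, "ay": 0, "az": 0},
  {"claw": 4, "tx": 0, "ty": 0, "tz": 0, "ax": 0, "ay": 0, "az": 0},
  {"claw": 4, "tx": 0, "ty": 0, "tz": 0, "ax": 0, "ay": 0, "az": 0},
])

```text
time: 5.47
eef_pos: [0.5348, 0.007, 0.1701]
tcp_rot: [0.646, -0.288, 0.288, -0.646]
contact_force: [0.2, -0.0, -1.8]
opening: 0.573
```

```bash
python3 - <<'E'
from h import *
st=info()
p,d=cams.read_camera("wrist"); cv2.imwrite("pics/w4.png",p); np.save("pics/w4.npy",d)
import pickle; pickle.dump(st,open("pics/w4.pkl","wb"))
E
```

```text
t 5.47 pos [0.5348 0.007  0.1701] jaw yaw 41.99 y [-4.e-04 -5.e-04 -1.e+00] q [-1.760e-01  3.800e-02  1.975e+00 -1.000e-03  1.129e+00 -9.090e-01] F [ 0.15 -0.03 -1.75] M [ 0.003 -0.003  0.003] op 0.573
```

View pics/w4.png

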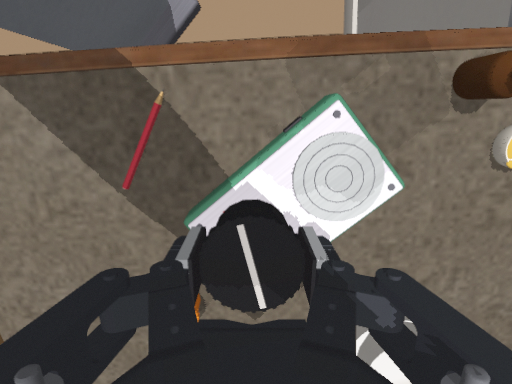

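The wrist view shows the knob held with its line visible from (240,226) to (262,306). The knob hides the spindle. I'll measure the knob in the gripper, then move so the spindle shows.

```bash
cat > kn.py <<'E'
from h import *
def knob(p,st,box=(195,320,195,310),dz=0.0266,thr=130):
    cam=model("wrist",st); g=cv2.cvtColor(p,cv2.COLOR_BGR2GRAY); hs=cv2.cvtColor(p,cv2.COLOR_BGR2HSV)
    m=np.zeros_like(g); r0,r1,c0,c1=box; m[r0:r1,c0:c1]=1
    w=((g>thr)&(hs[...,1]<60)).astype(np.uint8)*m
    n,l,s,c=cv2.connectedComponentsWithStats(w); i=1+np.argmax(s[1:,4]); print("line comp",s[i])
    P=onplane(np.argwhere(l==i)[:,::-1],st["eef_pos"][2]+dz,cam)[:,:2]; ct=P.mean(0); ev,v=np.linalg.eigh(np.cov((P-ct).T))
    a=np.degrees(np.arctan2(v[1,1],v[0,1]))%180
    T=R.from_quat(st["tcp_rot"]); off=T.inv().apply(np.r_[ct,st["eef_pos"][2]]-st["eef_pos"])*1000
    print("line angle",a.round(2),"centre",ct.round(4),"tool off mm",off.round(2),"size",np.sqrt(12*ev).round(4)); return a,ct
E
python3 - <<'E'
from kn import *
import pickle
st=pickle.load(open("pics/w4.pkl","rb")); p=cv2.imread("pics/w4.png"); knob(p,st,(215,315,232,275))
d=np.load("pics/w4.npy"); print(d[250,225],d[280,275])
K,D,C=model("wrist",st)
for (r,c) in [(250,225),(270,220),(280,280)]:
    o,dd=rays([[c,r]],K,D,C); print((o+dd*d[r,c])[0].round(4))
plan([0.621,-0.090,0.17],np.radians(42))
E
```

```text
line comp [237 224  29  85 596]
line angle 145.89 centre [0.5354 0.0076] tool off mm [-0.   -0.    0.83] size [0.0032 0.0447]
0.12807958 0.13245429
[0.521  0.0062 0.1971]
[ 0.5261 -0.0034  0.1964]
[0.5502 0.0112 0.1963]
shift cm [12.934  0.018 -0.046] rot deg [ 0.03 -0.08  0.  ]
```

Emit:
play_rows([
  {"claw": 4, "tx": 3.3, "ty": 0, "tz": 0, "ax": 0, "ay": 0, "az": 0},
  {"claw": 4, "tx": 6.6, "ty": 0, "tz": 0, "ax": 0, "ay": 0, "az": 0},
  {"claw": 4, "tx": 9.9, "ty": 0, "tz": 0, "ax": 0, "ay": 0, "az": 0},
  {"claw": 4, "tx": 12.9, "ty": 0, "tz": 0, "ax": 0, "ay": 0, "az": 0},
  {"claw": 4, "tx": 12.9, "ty": 0, "tz": 0, "ax": 0, "ay": 0, "az": 0},
  {"claw": 4, "tx": 12.9, "ty": 0, "tz": 0, "ax": 0, "ay": 0, "az": 0},
  {"claw": 4, "tx": 12.9, "ty": 0, "tz": 0, "ax": 0, "ay": 0, "az": 0},
])

```text
time: 6.1
eef_pos: [0.6206, -0.0895, 0.1696]
tcp_rot: [0.646, -0.289, 0.288, -0.646]
contact_force: [-1.0, 0.5, -1.7]
opening: 0.568
```

```bash
python3 - <<'E'
from h import *
st=info()
p,d=cams.read_camera("wrist"); cv2.imwrite("pics/w5.png",p); np.save("pics/w5.npy",d)
import pickle; pickle.dump(st,open("pics/w5.pkl","wb"))
print(proj([[0.5745,-.0376,.071],[0.5745,-.0376,.056]],model("wrist",st)))
E
```

```text
t 6.1 pos [ 0.6206 -0.0895  0.1696] jaw yaw 41.84 y [-1.7e-03  7.0e-04 -1.0e+00] q [-0.305  0.239  1.751  0.     1.153 -1.035] F [-1.01  0.47 -1.68] M [ 0.053  0.035 -0.051] op 0.568
[[250.98642266 108.32040539]
 [251.05190611 108.3070466 ]]
```

View pics/w5.png

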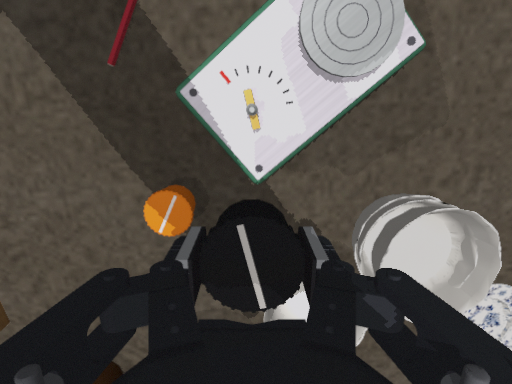

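The spindle shows at (252,109), the pin runs from (249,91) to (256,130), and the red mark is at (225,77). The knob line looks nearly parallel to the pin.

```bash
python3 - <<'E'
from kn import *
import pickle
st=pickle.load(open("pics/w5.pkl","rb")); p=cv2.imread("pics/w5.png"); knob(p,st,(215,315,232,275)); cam=model("wrist",st)
hsv=cv2.cvtColor(p,cv2.COLOR_BGR2HSV); sub=np.zeros(p.shape[:2],np.uint8); sub[80:145,230:275]=1
sub2=np.zeros_like(sub); sub2[60:95,210:240]=1
def line(mask,z):
    P=onplane(np.argwhere(mask)[:,::-1],z,cam)[:,:2]; 
    r=cv2.minAreaRect((P*1000).astype(np.float32)); c=P.mean(0); w,v=np.linalg.eigh(np.cov((P-c).T)); return len(P),c.round(4),(np.degrees(np.arctan2(v[1,1],v[0,1]))%180).round(2),np.sqrt(12*w).round(4),np.round(r[0],1),np.round(r[1],1)
print("pin",line(cv2.inRange(hsv,(12,90,80),(34,255,255))*sub,0.056))
print("red",line((cv2.inRange(hsv,(0,110,60),(8,255,255))|cv2.inRange(hsv,(172,110,60),(180,255,255)))*sub2,0.045))
sp=((cv2.cvtColor(p,cv2.COLOR_BGR2GRAY)<150)&(hsv[...,1]<60)).astype(np.uint8)*sub
n,l,s,c=cv2.connectedComponentsWithStats(sp); i=1+np.argmax(s[1:,4]); print(s[i],c[i],onplane([c[i]],.068,cam))
# panel edges
wh=cv2.inRange(hsv,(0,0,110),(180,60,255)); wh[190:]=0; wh[:,:170]=0; wh[:,430:]=0
n,l,s,c=cv2.connectedComponentsWithStats(wh); i=1+np.argmax(s[1:,4]); 
q=cv2.findContours((l==i).astype(np.uint8),cv2.RETR_EXTERNAL,cv2.CHAIN_APPROX_NONE)[0][0].reshape(-1,2)
q=q[(q[:,1]>95)&(q[:,0]<256)]; P=onplane(q,.045,cam)[:,:2].astype(np.float32); v=cv2.fitLine(P,cv2.DIST_HUBER,0,.01,.01).ravel(); print("short edge ang",np.degrees(np.arctan2(v[1],v[0]))%180)
cv2.imwrite("pics/w5c.png",cv2.resize(p[60:150,200:290],None,fx=6,fy=6,interpolation=cv2.INTER_CUBIC))
E
```

```text
line comp [237 225  29  84 525]
line angle 145.79 centre [ 0.6212 -0.0889] tool off mm [ 0.03 -0.    0.81] size [0.0028 0.044 ]
pin (206, array([ 0.5751, -0.0376]), np.float64(145.92), array([0.0065, 0.0391]), array([575.4, -37.9]), array([ 6.4, 33. ]))
red (33, array([ 0.5391, -0.0331]), np.float64(172.73), array([0.0021, 0.0118]), array([539.3, -33.1]), array([ 2. , 10.7]))
[247 104  11  14  68] [252.02941176 110.32352941] [[ 0.57619194 -0.03822148  0.068     ]]
short edge ang 172.47688
```

View pics/w5c.png

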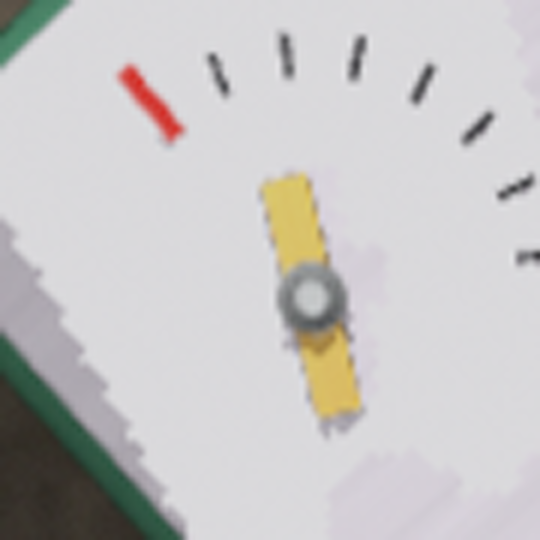

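The knob line (145.8°) and the pin (145.9°) already agree. In the same camera, the measured knob-to-spindle shift is (-46.0, +51.1) mm. I'll go above the spindle.

```bash
python3 - <<'E'
from kn import *
plan([0.5748,-0.0381,0.095],np.radians(42.0))
E
```

```text
shift cm [-6.804e+00  7.486e+00 -6.000e-03] rot deg [ 0.04 -0.1  -0.08]
```

Emit:
play_rows([
  {"claw": 4, "tx": -2, "ty": 0, "tz": 0, "ax": 0, "ay": 0, "az": 0},
  {"claw": 4, "tx": -4, "ty": 0, "tz": 0, "ax": 0, "ay": 0, "az": 0},
  {"claw": 4, "tx": -6, "ty": 1.5, "tz": 0, "ax": 0, "ay": 0, "az": 0},
  {"claw": 4, "tx": -6.8, "ty": 3.5, "tz": 0, "ax": 0, "ay": 0, "az": 0},
  {"claw": 4, "tx": -6.8, "ty": 5.5, "tz": 0, "ax": 0, "ay": 0, "az": 0},
  {"claw": 4, "tx": -6.8, "ty": 7, "tz": 0, "ax": 0, "ay": 0, "az": 0},
  {"claw": 4, "tx": -6.8, "ty": 7.5, "tz": 0, "ax": 0, "ay": 0, "az": 0},
  {"claw": 4, "tx": -6.8, "ty": 7.5, "tz": 0, "ax": 0, "ay": 0, "az": 0},
  {"claw": 4, "tx": -6.8, "ty": 7.5, "tz": 0, "ax": 0, "ay": 0, "az": 0},
  {"claw": 4, "tx": -6.8, "ty": 7.5, "tz": 0, "ax": 0, "ay": 0, "az": 0},
])

```text
time: 6.98
eef_pos: [0.5767, -0.038, 0.0969]
tcp_rot: [-0.646, 0.287, -0.289, 0.646]
contact_force: [0.0, 0.1, -1.7]
opening: 0.572
```

```bash
python3 - <<'E'
from kn import *
st=info(); plan([0.5748,-0.0381,0.08],np.radians(42.0))
p,d=cams.read_camera("side"); cv2.imwrite("pics/s6.png",cv2.resize(p[140:225,190:300],None,fx=6,fy=6,interpolation=cv2.INTER_CUBIC))
E
```

```text
t 6.98 pos [ 0.5767 -0.038   0.0969] jaw yaw 41.97 y [ 2.6e-03 -6.0e-04 -1.0e+00] q [-0.241  0.222  1.919 -0.     0.998 -0.974] F [ 0.04  0.14 -1.73] M [-0.051 -0.007  0.053] op 0.572
shift cm [-0.129  1.69  -0.15 ] rot deg [-0.08 -0.03  0.13]
```

View pics/s6.png

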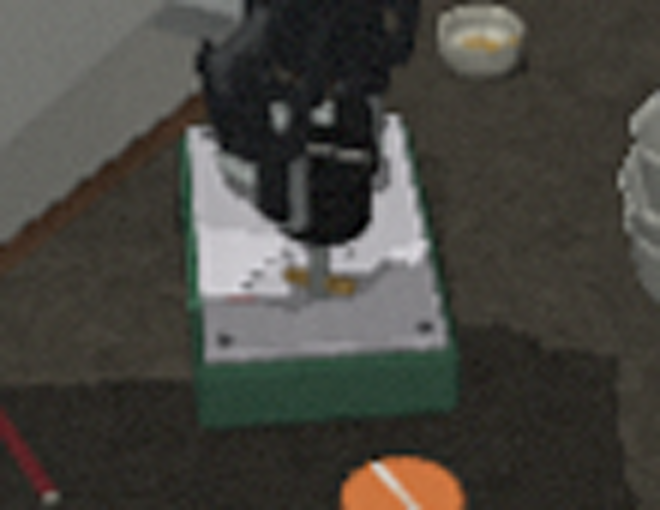

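```bash
python3 - <<'E'
from kn import *
L=[]
for i in range(6):
    cams.read_camera("top"); s=ctrl.get_state(); M=R.from_quat(s["tcp_rot"]).as_matrix(); L.append(np.r_[s["eef_pos"],np.degrees(np.arctan2(M[1,2],M[0,2]))]); print(L[-1].round(4), s["contact_force"].round(2))
print(np.mean(L,0).round(4),np.std(L,0).round(4))
E
```

```text
[ 5.76800e-01 -3.82000e-02  9.69000e-02  4.19592e+01] [-0.07 -0.2  -1.22]
[ 5.76700e-01 -3.82000e-02  9.67000e-02  4.19584e+01] [ 0.17 -0.42 -1.19]
[ 5.76500e-01 -3.81000e-02  9.64000e-02  4.19559e+01] [-0.14  0.19 -1.97]
[ 5.76300e-01 -3.81000e-02  9.62000e-02  4.19507e+01] [-0.61  0.48 -1.82]
[ 5.76200e-01 -3.81000e-02  9.59000e-02  4.19525e+01] [ 0.42 -0.31 -0.75]
[ 5.76000e-01 -3.80000e-02  9.57000e-02  4.19543e+01] [ 0.14  0.26 -1.34]
[ 5.76400e-01 -3.81000e-02  9.63000e-02  4.19552e+01] [0.0003 0.     0.0004 0.003 ]
```

The arm settles slowly, over about 1 s. I'll wait for it, then descend.

Emit:
play_rows([
  {"claw": 4, "tx": 0, "ty": 0, "tz": 0, "ax": 0, "ay": 0, "az": 0},
  {"claw": 4, "tx": 0, "ty": 0, "tz": 0, "ax": 0, "ay": 0, "az": 0},
  {"claw": 4, "tx": 0, "ty": 0, "tz": 0, "ax": 0, "ay": 0, "az": 0},
  {"claw": 4, "tx": 0, "ty": 0, "tz": 0, "ax": 0, "ay": 0, "az": 0},
  {"claw": 4, "tx": 0, "ty": 0, "tz": 0, "ax": 0, "ay": 0, "az": 0},
  {"claw": 4, "tx": 0, "ty": 0, "tz": 0, "ax": 0, "ay": 0, "az": 0},
  {"claw": 4, "tx": 0, "ty": 0, "tz": 0, "ax": 0, "ay": 0, "az": 0},
  {"claw": 4, "tx": 0, "ty": 0, "tz": 0, "ax": 0, "ay": 0, "az": 0},
])

```text
time: 8.0
eef_pos: [0.5758, -0.0379, 0.0953]
tcp_rot: [0.646, -0.288, 0.288, -0.646]
contact_force: [0.1, 0.2, -2.3]
opening: 0.564
```

```bash
python3 - <<'E'
from kn import *
st=info(); plan([0.5748,-0.0381,0.08],np.radians(42.0))
p,d=cams.read_camera("wrist"); knob(p,st,(215,315,232,275))
E
```

```text
t 8.0 pos [ 0.5758 -0.0379  0.0953] jaw yaw 41.96 y [ 0. -0. -1.] q [-0.242  0.224  1.92  -0.     0.998 -0.974] F [ 0.15  0.24 -2.26] M [ 0.054 -0.047  0.037] op 0.564
shift cm [-0.056  1.534 -0.087] rot deg [ 0.   -0.04  0.  ]
line comp [237 225  29  84 540]
line angle 146.03 centre [ 0.5765 -0.0374] tool off mm [ 0.05 -0.    0.81] size [0.0029 0.0442]
```

Emit:
play_rows([
  {"claw": 4, "tx": -0.05, "ty": 0.3, "tz": -0.1, "ax": 0, "ay": 0, "az": 0},
  {"claw": 4, "tx": -0.05, "ty": 0.6, "tz": -0.1, "ax": 0, "ay": 0, "az": 0},
  {"claw": 4, "tx": -0.05, "ty": 0.9, "tz": -0.1, "ax": 0, "ay": 0, "az": 0},
  {"claw": 4, "tx": -0.05, "ty": 1.1, "tz": -0.1, "ax": 0, "ay": 0, "az": 0},
  {"claw": 4, "tx": -0.05, "ty": 1.3, "tz": -0.1, "ax": 0, "ay": 0, "az": 0},
  {"claw": 4, "tx": -0.05, "ty": 1.4, "tz": -0.1, "ax": 0, "ay": 0, "az": 0},
  {"claw": 4, "tx": -0.05, "ty": 1.5, "tz": -0.1, "ax": 0, "ay": 0, "az": 0},
  {"claw": 4, "tx": -0.05, "ty": 1.5, "tz": -0.1, "ax": 0, "ay": 0, "az": 0},
  {"claw": 4, "tx": -0.05, "ty": 1.5, "tz": -0.1, "ax": 0, "ay": 0, "az": 0},
  {"claw": 4, "tx": -0.05, "ty": 1.5, "tz": -0.1, "ax": 0, "ay": 0, "az": 0},
  {"claw": 4, "tx": -0.05, "ty": 1.5, "tz": -0.1, "ax": 0, "ay": 0, "az": 0},
  {"claw": 4, "tx": -0.05, "ty": 1.5, "tz": -0.1, "ax": 0, "ay": 0, "az": 0},
])

```text
time: 9.05
eef_pos: [0.5749, -0.0383, 0.0805]
tcp_rot: [-0.646, 0.288, -0.288, 0.646]
contact_force: [-1.5, 0.3, -2.0]
opening: 0.569
```

```bash
python3 - <<'E'
from kn import *
st=info(); plan([0.5748,-0.0381,0.07],np.radians(42.0))
E
```

```text
t 9.05 pos [ 0.5749 -0.0383  0.0805] jaw yaw 41.96 y [ 3.e-04 -1.e-04 -1.e+00] q [-0.242  0.243  1.929  0.     0.97  -0.975] F [-1.46  0.29 -1.97] M [-0.021 -0.03   0.022] op 0.569
shift cm [-0.015  1.049  0.006] rot deg [-0.01 -0.04  0.01]
```

No resistance at the taper. Continuing to just above the pin.

Emit:
play_rows([
  {"claw": 4, "tx": 0, "ty": 0.1, "tz": 0, "ax": 0, "ay": 0, "az": 0},
  {"claw": 4, "tx": 0, "ty": 0.25, "tz": 0, "ax": 0, "ay": 0, "az": 0},
  {"claw": 4, "tx": 0, "ty": 0.4, "tz": 0, "ax": 0, "ay": 0, "az": 0},
  {"claw": 4, "tx": 0, "ty": 0.55, "tz": 0, "ax": 0, "ay": 0, "az": 0},
  {"claw": 4, "tx": 0, "ty": 0.7, "tz": 0, "ax": 0, "ay": 0, "az": 0},
  {"claw": 4, "tx": 0, "ty": 0.85, "tz": 0, "ax": 0, "ay": 0, "az": 0},
  {"claw": 4, "tx": 0, "ty": 0.95, "tz": 0, "ax": 0, "ay": 0, "az": 0},
  {"claw": 4, "tx": 0, "ty": 1, "tz": 0, "ax": 0, "ay": 0, "az": 0},
  {"claw": 4, "tx": 0, "ty": 1, "tz": 0, "ax": 0, "ay": 0, "az": 0},
  {"claw": 4, "tx": 0, "ty": 1, "tz": 0, "ax": 0, "ay": 0, "az": 0},
])

```text
time: 9.88
eef_pos: [0.5748, -0.0382, 0.0703]
tcp_rot: [0.646, -0.288, 0.288, -0.646]
contact_force: [-0.1, -0.2, -1.6]
opening: 0.57
```

```bash
python3 - <<'E'
from kn import *
st=info()
E
```

```text
t 9.88 pos [ 0.5748 -0.0382  0.0703] jaw yaw 41.96 y [ 0. -0. -1.] q [-0.242  0.258  1.932 -0.     0.952 -0.975] F [-0.13 -0.21 -1.59] M [-0.055 -0.048  0.016] op 0.57
```

Emit:
play_rows([
  {"claw": 4, "tx": 0, "ty": 0.1, "tz": 0, "ax": 0, "ay": 0, "az": 0},
  {"claw": 4, "tx": 0, "ty": 0.2, "tz": 0, "ax": 0, "ay": 0, "az": 0},
  {"claw": 4, "tx": 0, "ty": 0.3, "tz": 0, "ax": 0, "ay": 0, "az": 0},
  {"claw": 4, "tx": 0, "ty": 0.4, "tz": 0, "ax": 0, "ay": 0, "az": 0},
  {"claw": 4, "tx": 0, "ty": 0.45, "tz": 0, "ax": 0, "ay": 0, "az": 0},
  {"claw": 4, "tx": 0, "ty": 0.45, "tz": 0, "ax": 0, "ay": 0, "az": 0},
  {"claw": 4, "tx": 0, "ty": 0.45, "tz": 0, "ax": 0, "ay": 0, "az": 0},
])

```text
time: 10.47
eef_pos: [0.5747, -0.0382, 0.0658]
tcp_rot: [0.646, -0.288, 0.288, -0.646]
contact_force: [0.2, 0.1, -1.3]
opening: 0.569
```

```bash
python3 - <<'E'
from kn import *
st=info()
E
```

```text
t 10.47 pos [ 0.5747 -0.0382  0.0658] jaw yaw 41.96 y [-1.e-04  0.e+00 -1.e+00] q [-0.243  0.264  1.934 -0.     0.943 -0.975] F [ 0.19  0.11 -1.31] M [-0.02   0.019  0.032] op 0.569
```

The underside is about 2 mm past the pin top with no force, so the pin is in the slot. Continuing toward home in small steps.

Emit:
play_rows([
  {"claw": 4, "tx": 0, "ty": 0.1, "tz": 0, "ax": 0, "ay": 0, "az": 0},
  {"claw": 4, "tx": 0, "ty": 0.2, "tz": 0, "ax": 0, "ay": 0, "az": 0},
  {"claw": 4, "tx": 0, "ty": 0.3, "tz": 0, "ax": 0, "ay": 0, "az": 0},
  {"claw": 4, "tx": 0, "ty": 0.4, "tz": 0, "ax": 0, "ay": 0, "az": 0},
  {"claw": 4, "tx": 0, "ty": 0.5, "tz": 0, "ax": 0, "ay": 0, "az": 0},
  {"claw": 4, "tx": 0, "ty": 0.6, "tz": 0, "ax": 0, "ay": 0, "az": 0},
  {"claw": 4, "tx": 0, "ty": 0.7, "tz": 0, "ax": 0, "ay": 0, "az": 0},
  {"claw": 4, "tx": 0, "ty": 0.75, "tz": 0, "ax": 0, "ay": 0, "az": 0},
  {"claw": 4, "tx": 0, "ty": 0.75, "tz": 0, "ax": 0, "ay": 0, "az": 0},
  {"claw": 4, "tx": 0, "ty": 0.75, "tz": 0, "ax": 0, "ay": 0, "az": 0},
])

```text
time: 11.3
eef_pos: [0.5747, -0.0382, 0.0583]
tcp_rot: [0.646, -0.288, 0.288, -0.646]
contact_force: [0.0, 0.0, -1.2]
opening: 0.564
```

```bash
python3 - <<'E'
from kn import *
st=info()
E
```

```text
t 11.3 pos [ 0.5747 -0.0382  0.0583] jaw yaw 41.96 y [-1.e-04  0.e+00 -1.e+00] q [-0.242  0.276  1.936  0.     0.93  -0.975] F [ 0.    0.04 -1.22] M [-0.043  0.06  -0.004] op 0.564
```

Emit:
play_rows([
  {"claw": 4, "tx": 0, "ty": 0.05, "tz": 0, "ax": 0, "ay": 0, "az": 0},
  {"claw": 4, "tx": 0, "ty": 0.1, "tz": 0, "ax": 0, "ay": 0, "az": 0},
  {"claw": 4, "tx": 0, "ty": 0.15, "tz": 0, "ax": 0, "ay": 0, "az": 0},
  {"claw": 4, "tx": 0, "ty": 0.15, "tz": 0, "ax": 0, "ay": 0, "az": 0},
  {"claw": 4, "tx": 0, "ty": 0.15, "tz": 0, "ax": 0, "ay": 0, "az": 0},
])

```text
time: 11.72
eef_pos: [0.5747, -0.0382, 0.0568]
tcp_rot: [0.646, -0.288, 0.288, -0.646]
contact_force: [0.3, -0.1, -1.7]
opening: 0.562
```

Emit:
play_rows([
  {"claw": 4, "tx": 0, "ty": 0.03, "tz": 0, "ax": 0, "ay": 0, "az": 0},
  {"claw": 4, "tx": 0, "ty": 0.06, "tz": 0, "ax": 0, "ay": 0, "az": 0},
  {"claw": 4, "tx": 0, "ty": 0.06, "tz": 0, "ax": 0, "ay": 0, "az": 0},
  {"claw": 4, "tx": 0, "ty": 0.06, "tz": 0, "ax": 0, "ay": 0, "az": 0},
])

```text
time: 12.05
eef_pos: [0.5748, -0.0382, 0.0565]
tcp_rot: [0.646, -0.288, 0.288, -0.646]
contact_force: [-0.8, 0.6, 0.2]
opening: 0.564
```

Emit:
play_rows([
  {"claw": 4, "tx": 0, "ty": 0.03, "tz": 0, "ax": 0, "ay": 0, "az": 0},
  {"claw": 4, "tx": 0, "ty": 0.05, "tz": 0, "ax": 0, "ay": 0, "az": 0},
  {"claw": 4, "tx": 0, "ty": 0.05, "tz": 0, "ax": 0, "ay": 0, "az": 0},
  {"claw": 4, "tx": 0, "ty": 0.05, "tz": 0, "ax": 0, "ay": 0, "az": 0},
])

```text
time: 12.38
eef_pos: [0.5749, -0.0383, 0.0564]
tcp_rot: [0.646, -0.288, 0.288, -0.646]
contact_force: [-3.7, 0.6, 4.5]
opening: 0.57
```

```bash
python3 - <<'E'
from kn import *
st=info()
p,d=cams.read_camera("wrist"); cv2.imwrite("pics/w7.png",p); knob(p,st,(215,315,232,275))
p,d=cams.read_camera("side"); cv2.imwrite("pics/s7.png",cv2.resize(p[140:225,190:300],None,fx=6,fy=6,interpolation=cv2.INTER_CUBIC))
E
```

```text
t 12.38 pos [ 0.5749 -0.0383  0.0564] jaw yaw 41.96 y [-0.e+00 -1.e-04 -1.e+00] q [-0.242  0.279  1.936 -0.     0.926 -0.975] F [-3.71  0.64  4.49] M [ 0.067  0.438 -0.006] op 0.57
line comp [237 225  29  84 544]
line angle 146.01 centre [ 0.5755 -0.0378] tool off mm [ 0.11 -0.    0.8 ] size [0.0029 0.0445]
```

View pics/s7.png

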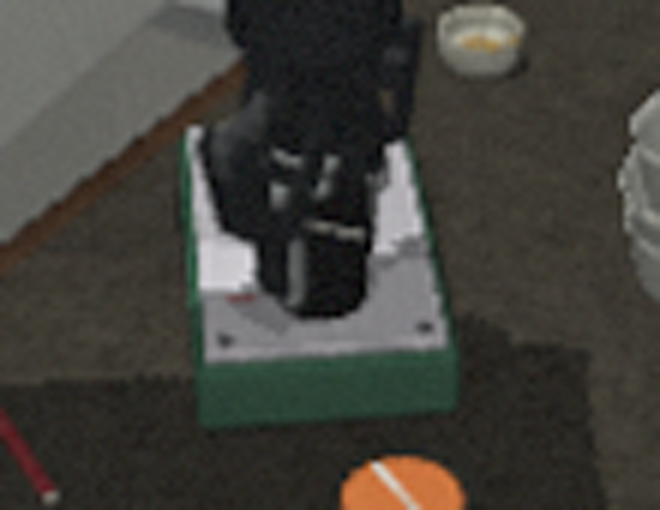

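The knob is home: underside height matches, with about 6 N on it. Now I'll turn it anticlockwise by 26.5° (146.0° to 172.5°), slowly, with the press slightly relieved.

Emit:
play_rows([
  {"claw": 4, "tx": 0, "ty": -0.02, "tz": 0, "ax": 0, "ay": -1, "az": 0},
  {"claw": 4, "tx": 0, "ty": -0.02, "tz": 0, "ax": 0, "ay": -2, "az": 0},
  {"claw": 4, "tx": 0, "ty": -0.02, "tz": 0, "ax": 0, "ay": -3, "az": 0},
  {"claw": 4, "tx": 0, "ty": -0.02, "tz": 0, "ax": 0, "ay": -4.5, "az": 0},
  {"claw": 4, "tx": 0, "ty": -0.02, "tz": 0, "ax": 0, "ay": -6, "az": 0},
  {"claw": 4, "tx": 0, "ty": -0.02, "tz": 0, "ax": 0, "ay": -7.5, "az": 0},
  {"claw": 4, "tx": 0, "ty": -0.02, "tz": 0, "ax": 0, "ay": -9, "az": 0},
  {"claw": 4, "tx": 0, "ty": -0.02, "tz": 0, "ax": 0, "ay": -10, "az": 0},
  {"claw": 4, "tx": 0, "ty": -0.02, "tz": 0, "ax": 0, "ay": -10, "az": 0},
])

```text
time: 13.23
eef_pos: [0.575, -0.0385, 0.0564]
tcp_rot: [0.669, -0.23, 0.23, -0.669]
contact_force: [-2.7, 0.0, 5.8]
opening: 0.565
```

```bash
python3 - <<'E'
from kn import *
st=info()
p,d=cams.read_camera("wrist"); knob(p,st,(215,315,232,275))
E
```

```text
t 13.23 pos [ 0.575  -0.0385  0.0564] jaw yaw 52.03 y [ 5.e-04 -4.e-04 -1.e+00] q [-0.243  0.279  1.936 -0.     0.926 -1.151] F [-2.69  0.01  5.85] M [-0.127  0.383 -0.026] op 0.565
line comp [237 225  29  84 537]
line angle 155.98 centre [ 0.5757 -0.038 ] tool off mm [0.21 0.   0.85] size [0.0029 0.0444]
```

Emit:
play_rows([
  {"claw": 4, "tx": 0, "ty": -0.02, "tz": 0, "ax": 0, "ay": -1.5, "az": 0},
  {"claw": 4, "tx": 0, "ty": -0.02, "tz": 0, "ax": 0, "ay": -3, "az": 0},
  {"claw": 4, "tx": 0, "ty": -0.02, "tz": 0, "ax": 0, "ay": -5, "az": 0},
  {"claw": 4, "tx": 0, "ty": -0.02, "tz": 0, "ax": 0, "ay": -7, "az": 0},
  {"claw": 4, "tx": 0, "ty": -0.02, "tz": 0, "ax": 0, "ay": -9, "az": 0},
  {"claw": 4, "tx": 0, "ty": -0.02, "tz": 0, "ax": 0, "ay": -11, "az": 0},
  {"claw": 4, "tx": 0, "ty": -0.02, "tz": 0, "ax": 0, "ay": -13, "az": 0},
  {"claw": 4, "tx": 0, "ty": -0.02, "tz": 0, "ax": 0, "ay": -15, "az": 0},
  {"claw": 4, "tx": 0, "ty": -0.02, "tz": 0, "ax": 0, "ay": -16.5, "az": 0},
  {"claw": 4, "tx": 0, "ty": -0.02, "tz": 0, "ax": 0, "ay": -16.5, "az": 0},
  {"claw": 4, "tx": 0, "ty": -0.02, "tz": 0, "ax": 0, "ay": -16.5, "az": 0},
  {"claw": 4, "tx": 0, "ty": -0.02, "tz": 0, "ax": 0, "ay": -16.5, "az": 0},
])

```text
time: 14.28
eef_pos: [0.5749, -0.0386, 0.0564]
tcp_rot: [0.695, -0.132, 0.132, -0.694]
contact_force: [-2.7, -0.2, 5.3]
opening: 0.569
```

```bash
python3 - <<'E'
from kn import *
st=info()
p,d=cams.read_camera("wrist"); knob(p,st,(215,315,232,275))
E
```

```text
t 14.28 pos [ 0.5749 -0.0386  0.0564] jaw yaw 68.46 y [ 4.e-04 -7.e-04 -1.e+00] q [-2.430e-01  2.790e-01  1.936e+00 -1.000e-03  9.260e-01 -1.437e+00] F [-2.73 -0.19  5.28] M [-0.159  0.371 -0.073] op 0.569
line comp [237 224  29  85 543]
line angle 172.26 centre [ 0.5753 -0.0379] tool off mm [ 0.12 -0.    0.82] size [0.0029 0.0445]
```

The line is at 172.3° against the mark line at 172.5°. Releasing and rising.

Emit:
play_rows([
  {"claw": 5.2, "tx": 0, "ty": 0, "tz": 0, "ax": 0, "ay": 0, "az": 0},
  {"claw": 5.6, "tx": 0, "ty": 0, "tz": 0, "ax": 0, "ay": 0, "az": 0},
  {"claw": 6, "tx": 0, "ty": 0, "tz": 0, "ax": 0, "ay": 0, "az": 0},
  {"claw": 6.6, "tx": 0, "ty": 0, "tz": 0, "ax": 0, "ay": 0, "az": 0},
  {"claw": 6.6, "tx": 0, "ty": 0, "tz": 0, "ax": 0, "ay": 0, "az": 0},
  {"claw": 6.6, "tx": 0, "ty": 0, "tz": 0, "ax": 0, "ay": 0, "az": 0},
])

```text
time: 14.83
eef_pos: [0.5747, -0.0381, 0.0559]
tcp_rot: [-0.695, 0.132, -0.132, 0.695]
contact_force: [0.1, -0.2, 0.6]
opening: 0.774
```

```bash
python3 - <<'E'
from kn import *
st=info()
p,d=cams.read_camera("wrist"); cv2.imwrite("pics/w8.png",p); knob(p,st,(215,315,232,275))
E
```

```text
t 14.83 pos [ 0.5747 -0.0381  0.0559] jaw yaw 68.46 y [-2.e-04  1.e-04 -1.e+00] q [-0.242  0.279  1.937  0.     0.925 -1.437] F [ 0.07 -0.2   0.59] M [-0.002  0.011 -0.023] op 0.774
line comp [236 225  29  85 548]
line angle 171.85 centre [ 0.5755 -0.038 ] tool off mm [ 0.68 -0.    0.46] size [0.0029 0.0447]
```

View pics/w8.png

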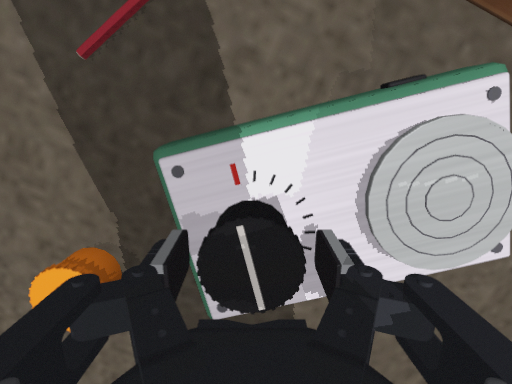

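The fingers are open and clear of the knob. The line from (240,227) to (262,308) points at the red mark at (235,174). Rising straight up.

Emit:
play_rows([
  {"claw": 6.6, "tx": 0, "ty": -1, "tz": 0, "ax": 0, "ay": 0, "az": 0},
  {"claw": 6.6, "tx": 0, "ty": -2.5, "tz": 0, "ax": 0, "ay": 0, "az": 0},
  {"claw": 6.6, "tx": 0, "ty": -5, "tz": 0, "ax": 0, "ay": 0, "az": 0},
  {"claw": 6.6, "tx": 0, "ty": -8, "tz": 0, "ax": 0, "ay": 0, "az": 0},
  {"claw": 6.6, "tx": 0, "ty": -12, "tz": 0, "ax": 0, "ay": 0, "az": 0},
  {"claw": 6.6, "tx": 0, "ty": -15, "tz": 0, "ax": 0, "ay": 0, "az": 0},
  {"claw": 6.6, "tx": 0, "ty": -15, "tz": 0, "ax": 0, "ay": 0, "az": 0},
  {"claw": 6.6, "tx": 0, "ty": -15, "tz": 0, "ax": 0, "ay": 0, "az": 0},
  {"claw": 6.6, "tx": 0, "ty": -15, "tz": 0, "ax": 0, "ay": 0, "az": 0},
  {"claw": 6.6, "tx": 0, "ty": -15, "tz": 0, "ax": 0, "ay": 0, "az": 0},
  {"claw": 6.6, "tx": 0, "ty": -15, "tz": 0, "ax": 0, "ay": 0, "az": 0},
  {"claw": 6.6, "tx": 0, "ty": -15, "tz": 0, "ax": 0, "ay": 0, "az": 0},
])

```text
time: 15.88
eef_pos: [0.5739, -0.038, 0.2043]
tcp_rot: [-0.695, 0.133, -0.131, 0.695]
contact_force: [1.2, 0.1, 0.4]
opening: 0.77
```

```bash
python3 - <<'E'
from kn import *
st=info()
p,d=cams.read_camera("wrist"); cv2.imwrite("pics/w9.png",p)
cam=model("wrist",st); u=proj([[.575,-.038,.083]],cam)[0]; print(u)
r,c=int(u[1]),int(u[0]); knob(p,st,(r-28,r+28,c-28,c+28),dz=0.083-st["eef_pos"][2])
o,dd=rays([[c+10,r]],*cam); print("cap top z",(o+dd*d[r,c+10])[0]); o,dd=rays([[c-10,r]],*cam); print((o+dd*d[r,c-10])[0])
hsv=cv2.cvtColor(p,cv2.COLOR_BGR2HSV); red=cv2.inRange(hsv,(0,110,60),(8,255,255)); red[:, :c-60]=0; red[:,c+60:]=0; red[:r-90]=0; red[r+30:]=0
P=onplane(np.argwhere(red)[:,::-1],.045,cam)[:,:2]; print("red",len(P),P.mean(0))
E
```

```text
t 15.88 pos [ 0.5739 -0.038   0.2043] jaw yaw 68.46 y [-3.2e-03  8.0e-04 -1.0e+00] q [-0.243  0.094  1.85   0.     1.201 -1.437] F [1.23 0.11 0.43] M [ 0.008 -0.013  0.067] op 0.77
[250.96642221 184.7227841 ]
line comp [ 222  156   56   56 1006]
line angle 169.18 centre [ 0.5713 -0.0416] tool off mm [-1.08  0.01 -4.27] size [0.0679 0.0721]
cap top z [ 0.57763092 -0.02978851  0.08243257]
[ 0.57083165 -0.04762516  0.08161986]
red 21 [ 0.53980689 -0.03291581]
```

View pics/w9.png

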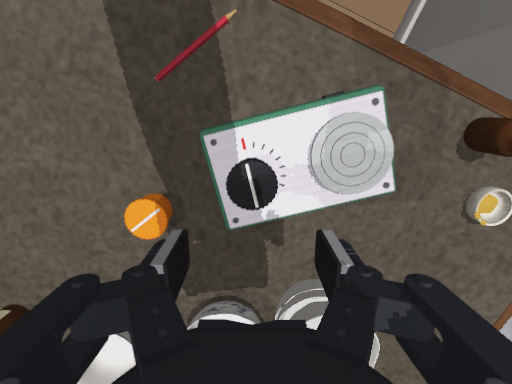

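The knob is at (251,184) with its line pointing at the red mark at (244,144). The first line mask picked up the panel instead, so I'll redo it with a tight box, then hand in if it holds.

```bash
python3 - <<'E'
from kn import *
import pickle
st=ctrl.get_state(); p,d=cams.read_camera("wrist")
a,c=knob(p,st,(166,203,238,266),dz=0.083-st["eef_pos"][2])
print("diff to mark line",a-172.5)
if abs(a-172.5)<4 and np.hypot(*(c-[.5752,-.0378]))<.003: print(ctrl.sign_off())
E
```

```text
line comp [245 166  13  37 124]
line angle 171.92 centre [ 0.5734 -0.0376] tool off mm [-0.82  0.    0.18] size [0.0032 0.038 ]
diff to mark line -0.5843110834892968
the job is handed in; nothing more can be done
None
```

The black knob is back on its spindle, pressed fully home, turned anticlockwise to the red mark and released; the job was handed in at about 16 s.

- **Fitting:** I measured the pin at 26.7° clockwise of the mark. I lined the knob's slot up with it before lowering, so the pin went straight in and no searching turn was needed. The net press at home was about 6–7 N.
- **Turning:** I turned the knob 26.5° anticlockwise and opened the fingers, then rose straight up.
- **Last checks:** The white line is 0.6° short of the mark's line. The top of the cap is 82–82.5 mm above the bench, against 83 mm when home. In the last picture the fingers are clear of the knob. I saw no sign that any bystander had moved, but I did not measure their positions again.
- **Checks that failed or disagreed:**
  - The first line check after release picked up the panel by mistake, so I repeated it with a tighter crop.
  - That repeat put the knob's centre about 1.8 mm from the spindle. The crop had clipped the line, and just before rising the centre was within about 0.5 mm.

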